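Brake the sauce trolley, push its pan home, release the brake

TASK

Push the sauce trolley's brake bar down and roll the trolley forward along its track until the brake drops into its hidden catch and the trolley is locked. With the trolley locked, push the sauce pan that sticks out at the rear gently all the way forward against its stop on the trolley, then flick the brake bar fully up again so that the trolley is free to roll. Never push on the pan with more than 30 N, and leave the bottles, jars and dishes around it where they stand.

Things in the scene. Friction and masses are not known exactly. Their poses are not given: they have to be found in the camera images.
- track: Flat track 150 x 480 mm fixed on the bench. Origin: centre of its underside, on the bench top. Its +y axis (along its length) is forward, the way the trolley must roll; the brake bar is on its -x side. End plates 20 mm (rear) and 40 mm (forward) high.
- tooth (a point): Lower end of the brake's steel tooth, beneath the deck. The catch is a 20 mm long notch in a strip on the track under the trolley, out of sight, 30 to 130 mm forward of where the tooth starts; its place is not measured and must be felt. The tooth is 14 mm long; it drops in by spring when over the notch if moving slower than about 50 mm/s.
- trolley: Four-wheeled aluminium trolley on the track; axes as the track's, origin at its middle at bench height. Deck 126 (x) x 240 (y) mm, top 100 mm above the bench, side rails to 116 mm, upright stop plate at the forward end to 162 mm. Rolls only along y, 170 mm in all, at about 1.5 N (2 to 5 N with the brake's tooth rubbing on the strip).
- pan: Steel pan 104 (x) x 220 (y) x 55 mm, three 160 mm squeeze bottles fixed in its forward half. Origin: centre of its underside, on the deck. Slides along y on the trolley at about 9 N: home at y = 0 in the trolley's frame, starts 45 to 60 mm rearward (y negative). Pushed forward it first rolls an unlocked trolley with it; once the trolley is locked it slides in, to a stop with hard rubber buffers (1-2 mm give).
- pan_end (a point): Middle of the pan's flat rear face (looking to -y), the place to push: 128 mm above the bench; the face is 104 mm wide and reaches from 100 to 155 mm above the bench. A thin rim sticks out of its top by no more than 1 mm.
- bar (a point): Centre of the brake's cross bar, rubber-sleeved, 16 mm diameter, 90 mm long, parallel to the track's y, at the end of a 14 mm wide, 6 mm thick steel arm on the trolley's -x side. To pinch it across, take one half, beside the arm (38 mm of free bar each side). 45 mm or more from the deck.
- hinge (a point): The brake lever's pivot, axis parallel to the track's y, 45 mm above the bench under the middle of the deck. The bar's centre moves on a circle of 145 mm radius about it, on the -x side; its height above the pivot is 145 mm x sin(0.60 - brake angle).
- brake (a joint): Brake lever angle, rad: 0 = fully up (bar 127 mm above the bench), grows as the bar goes down. Over-centre spring: resists with about 5 N at 0, none at 0.26, beyond that snaps down by itself. Off the catch the tooth rests on the strip at about 0.43 (not locked); in the catch it drops to 0.66 (locked, bar 36 mm high). Lifting it then takes about 8 N at first; below 0.26 it snaps up.

How it is judged:
On the way, in this order (a step that is already met when the one before it is completed fails the run):
1. the brake is down in its catch: the trolley is locked (value of joint brake above 0.58 rad), for 0.2 s.
2. the pan is fully home while the brake is locked (y of pan in the frame of trolley above -0.004 m and value of joint brake above 0.55 rad), for 0.2 s.
At the end, for the whole second after the job is handed in: The brake bar is fully up (within 0.08 rad), the pan is home against its stop on the trolley (within 4 mm) and the trolley stands still (value of joint brake below 0.08 rad and y of pan in the frame of trolley above -0.004 m and linear speed of trolley below 0.02 m/s); the robot touches nothing.
It fails at once if the pan is pushed with more than 30 N (contact force between pan and the arm above 30 N).
It fails at once if the pan is pushed with more than 30 N by the fingers (contact force between pan and the fingers above 30 N).
It fails at once if something standing around is shifted by more than 20 mm (distance of any of bottle_y, bottle_w, bottle_r, spice_jar, ramekin, olive_jar, plate, spoon from where it was at the start of the episode above 0.02 m).
It fails at once if a bottle or jar is tipped (angle between any of bottle_y, bottle_w, bottle_r, spice_jar, ramekin, olive_jar's own z axis and vertical above 0.4 rad).
It also fails if it takes over 69 s, if anything falls off the work surface, if the arm or the gripper's body presses on something with over 40 N, if the wrist force passes 120 N, or if a joint passes its speed limit or range.

ROBOT

A 6-joint arm with a two-finger parallel gripper is mounted at the origin on the work surface. World frame = base frame: x ahead of the robot, y to its left, z up, the work surface at z = 0. Lengths are in m, angles in rad, forces in N, time in s.
With the tool pointing down it reaches from about 0.375 to 0.9 m from the base axis. Payload 3.1 kg.
Tool frame: the origin (TCP) lies at the very end of the fingers, on their centre line; the grasp point (between the pads) lies 19 mm behind it; z points along the fingers, x is the direction in which the jaws open and shut, and the axes are right-handed (so a half turn about z gives the same grasp; the last joint's range is limited). The gripper opens to 87 mm and grips with 3 to 60 N. Pads are 19 mm wide; open, the fingers measure 117 mm over their backs; the gripper's body (75 mm by 190 mm) begins 51 mm behind the grasp point.
Start: joints at [-1.401, 0.527, 1.433, -0, 1.181, -0.178], TCP at [0.214, -0.587, 0.223] pointing down, gripper open.
Joint ranges: [-3.08, 3.08], [-0.75, 2.2], [0.22, 2.44], [-1.43, 4.57], [0, 2.65], [-2.85, 2.85]. Speed limits (rad/s): [2.79, 2.79, 3.14, 3.14, 3.14, 3.14].

INTERFACE

Orientations are given as a unit quaternion [x, y, z, w].
In Python, from rig import robot gives the robot as it stands. The module is installed in compiled form; this text tells all that it offers.
- The arm moves only by the shell command python3 -m creep 'ROWS' [OPENING] [FORCE]. ROWS is a JSON object of lists of equal length, an entry for each row: "dp": the shift along the tool's x, y, z in cm, a list of three; "turn": the turn, a rotation vector about the tool's x, y, z in degrees, a list of three. In form: {"dp": [[x, y, z], ...], "turn": [[wx, wy, wz], ...]}. A call has 1 to 20 rows; each row shifts and turns the commanded pose from where the row before left it, along the tool's axes as they then stand; what a row does not reach is not made up. A row lasts 1/10 s, in which the tool goes at most 50 mm and 8.59 degrees, less where a joint would pass 70% of its speed; a pose out of reach is approached as far as the arm can. A call is refused whole if a number of a shift passes 5 or a number of a turn 8.59, either way. A call with a gripper value outside its range is refused whole. OPENING is the gripper command: -1 is fully open, 1 is shut, values between are in proportion, set as the call begins (- or left out, the last holds). The fingers move at their own pace and stop on an object; FORCE is the grip in N (left out, the last holds). Time passes only in rows, so rows that do not move let the fingers close. It gives the time, the measured TCP pose, the force and the opening at its end, in the units of the state.
- robot.get_obs(): the state, without advancing time (a new reading comes with each control period).
- robot.camera(name): name is "scene" or "top" or "wrist"; returns the picture (400x640x3 uint8, red, green, blue); there is no depth.
- robot.calibration(name): a dict with "fx", "fy", "cx", "cy" (pixels), "rvec" (rotation vector, rad) and "tvec" (3), from world to camera coordinates, as OpenCV has them. Camera axes: x right, y down, z forward; pixel columns grow to the right and rows downward; lengths in m; the calibration is good to about 2 mm. A picture is of the moment at which its call begins: read the wrist's pose just before it. calibration takes no time and is no camera call; for the wrist camera it gives the pose at the moment of the call.
- robot.hand_in(): hands the job in, once; it reports no verdict.
Trained networks look in the newest picture that a camera, given by its name, has taken for a name from the list of things; names that differ only in an ending like _2 or _b are one class to them, and where a whole thing is asked for, a point or a joint stands for the part that bears it (a point fixed in the world has none). Each returns a list of dicts, best first, with "confidence" (0 to 1); they miss things now and then, are a little off and sometimes report something else, mostly with a low value. They report only what shows in the picture. A call takes as long as a camera call.
- robot.masks_of(name, camera): "pixels" (400x640 bool, what is visible of it).
- robot.tip_of(name, camera): "point" ([x, y, z] in m, in the coordinates of the camera as it stood for that picture, good to about 4 mm: a listed point, or the origin of a listed thing).
The state is a dict: "time": time; "q": joint angles; "joint_velocities": joint speeds; "joint_torque": joint torques, N m; "position": TCP position; "tool_rot": TCP orientation; "ft_force": force on the tool from outside, world axes, zero at the start; "moment": the same for the moment, N m; "grip_width": finger opening in m.
Only numpy, scipy, OpenCV 4.12 (cv2) and the standard library are available. Lean on these libraries where they do the work, as an engineer would, in place of code of your own. Each camera call takes 0.05 s, during which the arm holds its last target.

## Working session

There is one attempt and no reset: what is moved stays moved. The work goes in short steps, Python scripts to look and compute and a shell command to move; the robot and the scene stay as the last step left them, time stands still between calls to the robot, and variables do not carry over. Pictures are saved under pics/ and viewed, and the job is handed in when it is done.

```bash
ls; mkdir -p pics; python3 - <<'E'
from rig import robot
import cv2
o=robot.get_obs()
print({k:(o[k]) for k in o})
for c in ["scene","top","wrist"]:
    im=robot.camera(c); cv2.imwrite(f"pics/{c}0.png",im[:,:,::-1])
    cal=robot.calibration(c); R,_=cv2.Rodrigues(cal["rvec"] if 0 else __import__('numpy').array(cal["rvec"],float)); t=__import__('numpy').array(cal["tvec"])
    print(c,cal, 'campos',-R.T@t)
    for n in ["track","trolley","pan","pan_end","bar","hinge","tooth"]:
        try:
            for r in robot.tip_of(n,c)[:2]:
                print(c,n,round(r["confidence"],2),(R.T@(__import__('numpy').array(r["point"])-t)).round(4))
        except Exception as e: print(n,e)
print(robot.get_obs()["time"])
E
```

```text
pics
{'time': 0.0, 'q': array([-1.40050873e+00,  5.28470490e-01,  1.43388035e+00, -8.17149873e-06,
        1.18139234e+00, -1.78510458e-01]), 'joint_velocities': array([-0.00015084, -0.0011447 ,  0.0011615 ,  0.00136995,  0.00073266,
       -0.00028847]), 'joint_torque': array([ 3.40261013e-04, -4.40043926e+01, -1.76590633e+01,  6.32942165e-02,
        5.82384481e-02, -1.87111405e-04]), 'position': array([ 0.21350046, -0.58663587,  0.22157596]), 'tool_rot': array([ 8.19075654e-01, -5.73684510e-01, -7.59878031e-04, -7.60786949e-04]), 'ft_force': array([ 0.04699219,  0.22263294, -0.17317571]), 'moment': array([-0.01778489,  0.0335217 ,  0.00324191]), 'grip_width': 0.08694041906460521}
scene {'fx': 478.6865294951246, 'fy': 478.6865294951246, 'cx': 317.84098082725075, 'cy': 198.19116346128254, 'rvec': array([ 2.09011195,  1.31238494, -0.52029881]), 'tvec': array([-0.20891729, -0.30744625,  1.08470939])} campos [ 0.95791251 -0.22145619  0.59002107]
scene track 0.59 [ 5.769e-01 -8.500e-03  4.000e-04]
scene trolley 0.61 [ 0.5837 -0.0594 -0.0014]
scene pan 0.59 [ 0.5806 -0.1146  0.1009]
scen
[... 256 characters left out ...]
, 'cy': 201.0982581604852, 'rvec': array([ 2.15628481, -2.21570494,  0.04735157]), 'tvec': array([-0.0405566 ,  0.55122098,  0.74010451])} campos [ 0.50701934 -0.06500862  0.76938245]
top track 0.91 [ 0.5759 -0.0056 -0.0035]
top track 0.56 [ 0.5835 -0.2253  0.128 ]
top trolley 0.8 [ 0.5774 -0.062   0.0009]
top pan 0.95 [ 0.5846 -0.1185  0.1004]
top pan_end 0.66 [ 0.5833 -0.224   0.1277]
top bar 0.88 [ 0.4609 -0.0707  0.131 ]
wrist {'fx': 351.46385869798894, 'fy': 351.46385869798894, 'cx': 318.92779839666395, 'cy': 197.62374082363425, 'rvec': array([-2.40401589,  1.68417049,  0.20707978]), 'tvec': array([-0.62551665, -0.02858944,  0.38956682])} campos [ 0.27597407 -0.56553388  0.38452631]
1.2
```

View pics/scene0.png

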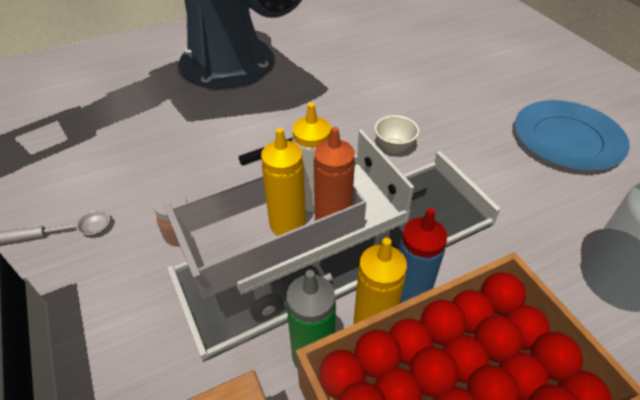

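View pics/top0.png

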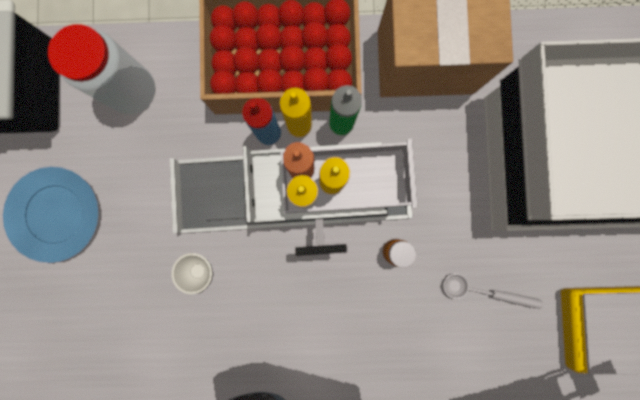

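View pics/wrist0.png

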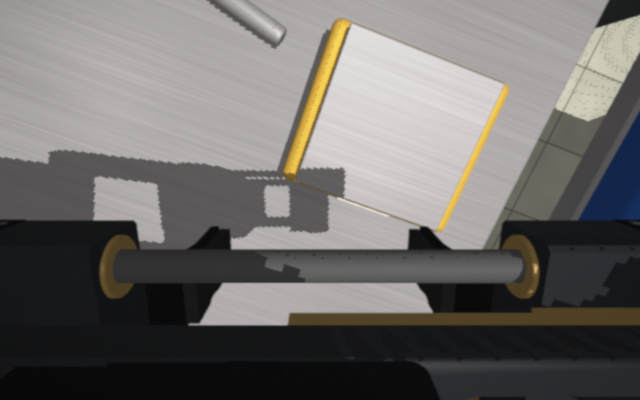

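The pictures show the track lying along world y, with forward to the left in the top view. The bar is up at about (320,250) in top, the spice jar stands at (398,252), the ramekin at (192,273), and the bottle row at (262..345,110) on the far side. Next I'll measure the yaw and the neighbours.

```bash
cat > h.py <<'E'
from rig import robot
import cv2, numpy as np
def cam(c):
    k=robot.calibration(c); R,_=cv2.Rodrigues(np.array(k["rvec"],float)); return k,R,np.array(k["tvec"])
def onz(c,u,v,z):
    k,R,t=cam(c); d=R.T@np.array([(u-k["cx"])/k["fx"],(v-k["cy"])/k["fy"],1]); p=-R.T@t
    return p+d*(z-p[2])/d[2]
def tips(n,c,m=1):
    k,R,t=cam(c)
    return [(round(r["confidence"],2),(R.T@(np.array(r["point"])-t)).round(4)) for r in robot.tip_of(n,c)[:m]]
def proj(c,P):
    k,R,t=cam(c); q=R@np.array(P)+t; return np.array([k["cx"]+k["fx"]*q[0]/q[2],k["cy"]+k["fy"]*q[1]/q[2]])
E
python3 - <<'E'
from h import *
for n in ["bottle_y","bottle_w","bottle_r","spice_jar","ramekin","olive_jar"]:
    print(n,tips(n,"top",3))
m=robot.masks_of("bar","top")
for r in m[:1]:
    ys,xs=np.nonzero(r["pixels"]); print(r["confidence"],xs.min(),xs.max(),ys.min(),ys.max(),len(xs))
    cv2.imwrite("pics/barmask.png",r["pixels"].astype(np.uint8)*255)
for u,v in [(173,160),(176,232)]: print("front end plate top",onz("top",u,v,0.04))
for u,v in [(296,252),(346,247)]: print("bar",onz("top",u,v,0.127))
for u,v in [(247,153),(413,141),(250,228),(412,217)]: print("rail/pan",onz("top",u,v,0.116))
print(proj("top",[0.583,-0.22,0.155]))
print("box front",[onz("top",u,v,z) for u,v,z in [(540,42,.15),(527,222,.15)]])
im=cv2.imread("pics/top0.png"); cv2.imwrite("pics/topz.png",cv2.resize(im[80:300,150:450],None,fx=2.6,fy=2.6,interpolation=cv2.INTER_CUBIC))
E
```

```text
Traceback (most recent call last):
  File "h.py", line 10, in tips
    return [(round(r["confidence"],2),(R.T@(np.array(r["point"])-t)).round(4)) for r in robot.tip_of(n,c)[:m]]
                                                                                        ~~~~~~~~~~~~^^^^^
ValueError: it knows: bar, hinge, pan, pan_end, tooth, track, trolley
```

```bash
python3 - <<'E'
from h import *
def tri(a,b):
    P=[]
    for c in("top","scene"):
        k,R,t=cam(c); K=np.array([[k["fx"],0,k["cx"]],[0,k["fy"],k["cy"]],[0,0,1]]); P.append(K@np.c_[R,t])
    X=cv2.triangulatePoints(P[0],P[1],np.array(a,float),np.array(b,float)).ravel(); return (X[:3]/X[3]).round(3)
print("green tip",tri((347,93),(309,272)))
print("yellow tip",tri((294,97),(387,241)))
print("red tip",tri((256,107),(431,213)))
print("ramekin z.04",onz("top",192,273,.04)); print("spice top", onz("top",400,254,.08), onz("scene",172,225,.05))
m=robot.masks_of("bar","top")
for r in m[:1]:
    ys,xs=np.nonzero(r["pixels"]); print(r["confidence"],xs.min(),xs.max(),ys.min(),ys.max(),len(xs))
for u,v in [(173,160),(176,232)]: print("front end plate top",onz("top",u,v,0.04))
for u,v in [(296,252),(346,247)]: print("bar",onz("top",u,v,0.127))
for u,v in [(247,153),(413,141),(250,228),(412,217)]: print("rail/pan",onz("top",u,v,0.116))
print("box front",[onz("top",u,v,z) for u,v,z in [(540,42,.15),(527,222,.15)]])
im=cv2.imread("pics/top0.png"); cv2.imwrite("pics/topz.png",cv2.resize(im[80:300,150:450],None,fx=2.6,fy=2.6,interpolation=cv2.INTER_CUBIC))
E
```

```text
green tip [ 0.712 -0.117  0.19 ]
yellow tip [ 0.71  -0.028  0.188]
red tip [0.697 0.035 0.186]
ramekin z.04 [0.41319879 0.18698743 0.04      ]
spice top [ 0.44361443 -0.21439109  0.08      ] [ 0.46392511 -0.2260594   0.05      ]
0.66 295 346 218 255 691
front end plate top [0.63886843 0.22346911 0.04      ]
front end plate top [0.49461551 0.21822964 0.04      ]
bar [ 0.45597858 -0.02456878  0.127     ]
bar [ 0.46236351 -0.11145019  0.127     ]
rail/pan [0.63390239 0.05984743 0.116     ]
rail/pan [ 0.64678156 -0.23776238  0.116     ]
rail/pan [0.49949951 0.05674204 0.116     ]
rail/pan [ 0.51126064 -0.23030612  0.116     ]
box front [array([ 0.80417889, -0.45241152,  0.15      ]), array([ 0.49757918, -0.41212545,  0.15      ])]
```

View pics/topz.png

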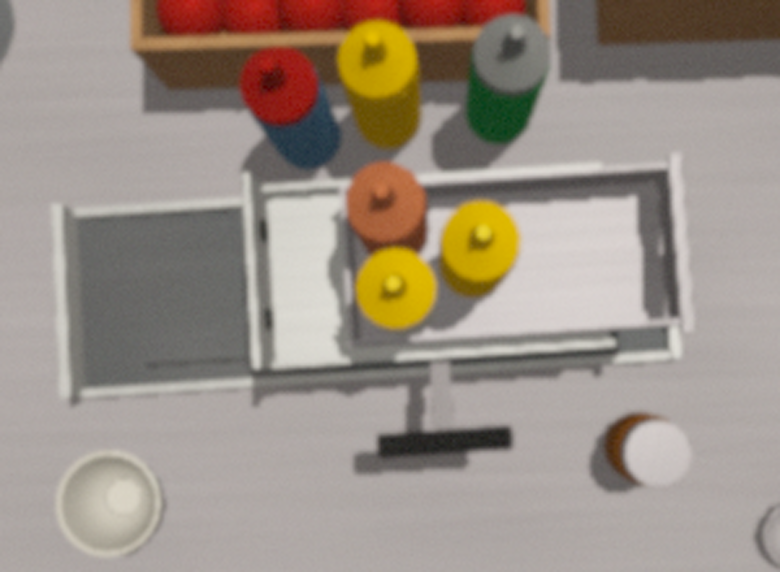

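```bash
cat >> h.py <<'E'
from scipy.spatial.transform import Rotation as Ro
def st():
    o=robot.get_obs(); R=Ro.from_quat(o["tool_rot"]); 
    print("t",round(o["time"],2),"pos",o["position"].round(4),"F",o["ft_force"].round(1),"w",round(o["grip_width"],4)); return o,R
def to(p):
    o,R=st(); d=R.inv().apply(np.array(p)-o["position"]); print("dp cm",(d*100).round(2)); return d
E
python3 - <<'E'
from h import *
Z=2.6
def o(a,z): return onz("top",150+a[0]/Z,80+a[1]/Z,z)[:2]
def yaw(a,b,z):
    p=o(a,z)-o(b,z); return np.degrees(np.arctan2(-p[0],p[1])).round(2)
print("track low side",yaw((75,390),(250,380),.012)); print("track hi side", yaw((75,213),(240,207),.012))
print("bar",yaw((380,443),(510,436),.127)); print("rail hi",yaw((265,190),(600,170),.116))
print("rail lo",yaw((255,372),(610,343),.116)); print("front plate",yaw((245,178),(257,370),.162)+90)
print("pan rear",o((672,155),.155),o((687,328),.155),yaw((672,155),(687,328),.155)+90)
E
python3 -m creep '{"dp":[[0,0,0],[0,0,0]],"turn":[[0,0,8.5],[0,0,8.5]]}' 1 20
```

```text
track low side 1.73
track hi side 0.42
bar 1.59
rail hi 1.75
rail lo 3.12
front plate 2.6200000000000045
pan rear [ 0.64101708 -0.21995382] [ 0.52891843 -0.22488913] 2.519999999999996
time: 1.45
position: [0.2136, -0.5873, 0.2225]
tool_rot: [0.723, -0.691, -0.0, -0.0]
ft_force: [0.5, -0.3, -0.2]
grip_width: 0.078
```

```bash
python3 - <<'E'
from h import *
o,R=st(); print(R.as_matrix().round(3)); to([0.459,-0.068,0.165])
E
```

```text
t 1.45 pos [ 0.2136 -0.5873  0.2225] F [ 0.5 -0.3 -0.2] w 0.078
[[ 0.046 -0.999 -0.   ]
 [-0.999 -0.046  0.   ]
 [-0.     0.    -1.   ]]
t 1.45 pos [ 0.2136 -0.5873  0.2225] F [ 0.5 -0.3 -0.2] w 0.078
dp cm [-50.75 -26.9    5.75]
```

```bash
python3 -m creep '{"dp":[[-3.9,-2.07,0],[-3.9,-2.07,0],[-3.9,-2.07,0],[-3.9,-2.07,0],[-3.9,-2.07,0],[-3.9,-2.07,0],[-3.9,-2.07,0],[-3.9,-2.07,0],[-3.9,-2.07,0],[-3.9,-2.07,0],[-3.9,-2.07,0],[-3.9,-2.07,0],[-3.9,-2.07,0],[0,0,2],[0,0,2],[0,0,1],[0,0,0]],"turn":[[0,0,0],[0,0,0],[0,0,0],[0,0,0],[0,0,0],[0,0,0],[0,0,0],[0,0,0],[0,0,0],[0,0,0],[0,0,0],[0,0,0],[0,0,0],[0,0,0],[0,0,0],[0,0,0],[0,0,0]]}' 1 20
python3 - <<'E'
from h import *
o,R=st()
im=robot.camera("scene"); cv2.imwrite("pics/s1.png",im[:,:,::-1]); print(tips("bar","scene"))
im=robot.camera("top"); cv2.imwrite("pics/t1.png",im[:,:,::-1]); print(tips("bar","top"))
im=robot.camera("wrist"); cv2.imwrite("pics/w1.png",im[:,:,::-1]); print(tips("bar","wrist"))
to([0.459,-0.068,0.135])
E
```

```text
time: 3.15
position: [0.4551, -0.0667, 0.1715]
tool_rot: [0.725, -0.688, -0.001, 0.001]
ft_force: [-0.5, -0.1, -0.3]
grip_width: 0.0005
t 3.15 pos [ 0.4551 -0.0667  0.1715] F [-0.5 -0.1 -0.3] w 0.0005
[(0.61, array([ 0.4553, -0.0662,  0.1273]))]
[]
[(0.88, array([ 0.458 , -0.0666,  0.1244]))]
t 3.45 pos [ 0.4565 -0.0676  0.1733] F [-0.7  0.1 -0.2] w 0.0003
dp cm [ 0.05 -0.25  3.83]
```

View pics/s1.png

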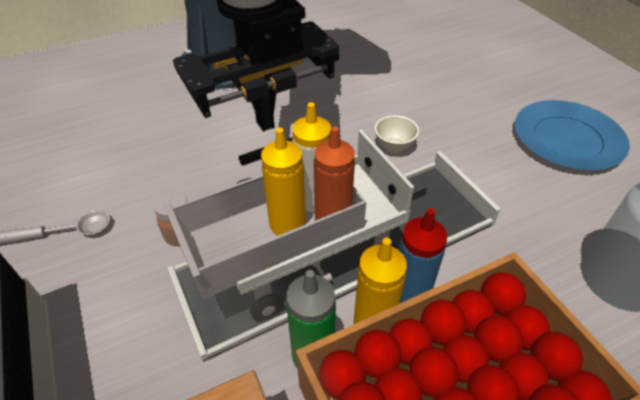

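View pics/w1.png

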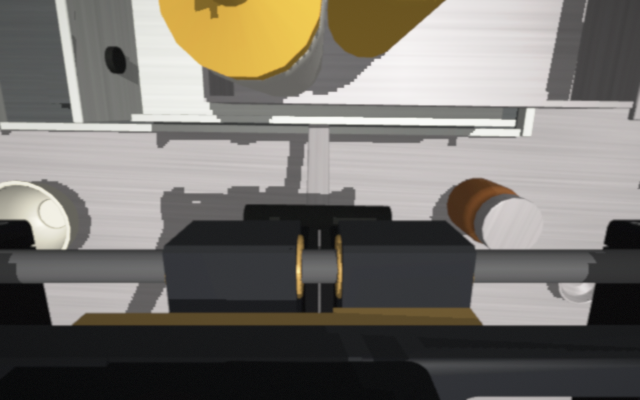

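The bar is visible in the wrist view at (318,213), right under the fingertips. I'll press down and outward along its arc.

```bash
python3 -m creep '{"dp":[[0,0,2],[0,0,1.3],[0,0,0.5],[0,0.1,0.5],[0,0.15,0.5],[0,0.2,0.5],[0,0.2,0.5],[0,0.25,0.5],[0,0.25,0.5],[0,0.25,0.5],[0,0.2,0.5],[0,0.2,0.4],[0,0,0]],"turn":[[0,0,0],[0,0,0],[0,0,0],[0,0,0],[0,0,0],[0,0,0],[0,0,0],[0,0,0],[0,0,0],[0,0,0],[0,0,0],[0,0,0],[0,0,0]]}'
python3 - <<'E'
from h import *
o,R=st()
im=robot.camera("scene"); cv2.imwrite("pics/s2.png",im[:,:,::-1]); print(tips("bar","scene"))
im=robot.camera("wrist"); cv2.imwrite("pics/w2.png",im[:,:,::-1]); print(tips("bar","wrist"))
E
```

```text
time: 4.75
position: [0.4374, -0.0678, 0.0899]
tool_rot: [0.725, -0.689, -0.001, 0.0]
ft_force: [-0.1, 0.1, 0.2]
grip_width: 0.0007
t 4.75 pos [ 0.4374 -0.0678  0.0899] F [-0.1  0.1  0.2] w 0.0007
[(0.64, array([ 0.4332, -0.0683,  0.0702]))]
[(0.67, array([ 0.4362, -0.0673,  0.0636]))]
```

View pics/w2.png

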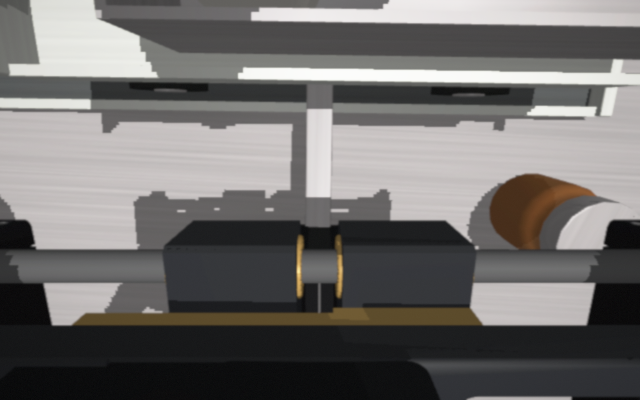

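```bash
python3 - <<'E'
from h import *
o,R=st(); print(o["q"].round(2)); to([0.445,-0.265,0.21])
E
```

```text
t 4.95 pos [ 0.4383 -0.0681  0.0907] F [ 0.2 -0.2  0.1] w 0.0003
[-0.41  0.53  2.    0.    0.61  1.11]
t 4.95 pos [ 0.4383 -0.0681  0.0907] F [ 0.2 -0.2  0.1] w 0.0003
dp cm [ 19.71   0.35 -11.93]
```

```bash
python3 -m creep '{"dp":[[0,0,-4],[0,0,-4],[0,0,-4],[4,0,0],[4,0,0],[4,0,0],[4,0,0],[3.7,0,0],[0,0,0],[0,0,0],[0,0,0],[0,0,0],[0,0,0],[0,0,0],[0,0,0],[0,0,0],[0,0,0],[0,0,0],[0,0,0],[0,0,0]],"turn":[[0,0,0],[0,0,0],[0,0,0],[0,0,0],[0,0,0],[0,0,0],[0,0,0],[0,0,0],[0,0,-8.5],[0,0,-8.5],[0,0,-8.5],[0,0,-8.5],[0,0,-8.5],[0,0,-8.5],[0,0,-8.5],[0,0,-8.5],[0,0,-8.5],[0,0,-8.5],[0,0,-5],[0,0,0]]}'
python3 - <<'E'
from h import *
o,R=st(); print(o["q"].round(2)); print(R.as_matrix().round(3)); to([0.585,-0.265,0.118])
im=robot.camera("top"); cv2.imwrite("pics/t3.png",im[:,:,::-1]); print(tips("pan_end","top"),tips("bar","top"),tips("trolley","top"))
E
```

```text
time: 6.95
position: [0.4483, -0.2646, 0.2107]
tool_rot: [1.0, 0.026, 0.0, 0.0]
ft_force: [0.3, -0.8, -0.6]
grip_width: 0.0003
t 6.95 pos [ 0.4483 -0.2646  0.2107] F [ 0.3 -0.8 -0.6] w 0.0003
[-0.75  0.4   1.71  0.    1.03 -0.8 ]
[[ 0.999  0.052  0.   ]
 [ 0.052 -0.999 -0.   ]
 [ 0.     0.    -1.   ]]
t 6.95 pos [ 0.4483 -0.2646  0.2107] F [ 0.3 -0.8 -0.6] w 0.0003
dp cm [13.65  0.74  9.28]
[(0.68, array([ 0.582 , -0.2262,  0.1283]))] [(0.6, array([ 0.4356, -0.0742,  0.0702]))] [(0.87, array([ 0.5776, -0.06  ,  0.0012]))]
```

View pics/t3.png

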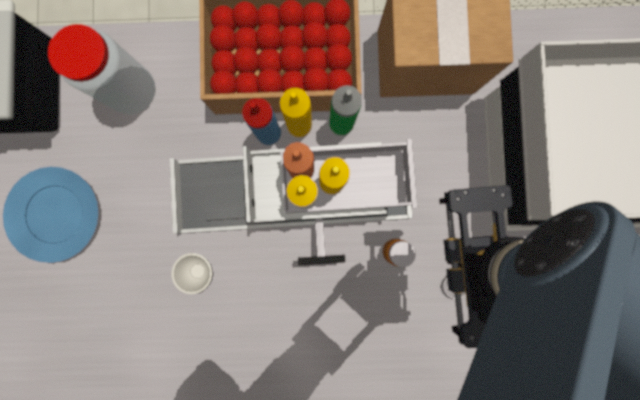

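```bash
python3 -m creep '{"dp":[[3.5,0.2,0],[3.5,0.2,0],[3.5,0.2,0],[3.1,0.1,0],[0,0,3],[0,0,3],[0,0,3],[0,-0.5,0.3],[0,0,0]],"turn":[[0,0,0],[0,0,0],[0,0,0],[0,0,0],[0,0,-0.5],[0,0,0],[0,0,0],[0,0,0],[0,0,0]]}'
python3 - <<'E'
from h import *
o,R=st(); print(R.as_matrix().round(3))
im=robot.camera("scene"); cv2.imwrite("pics/s4.png",im[:,:,::-1])
E
```

```text
time: 8.05
position: [0.5835, -0.2585, 0.1169]
tool_rot: [1.0, 0.03, -0.001, -0.001]
ft_force: [0.9, -0.1, -0.4]
grip_width: 0.0006
t 8.05 pos [ 0.5835 -0.2585  0.1169] F [ 0.9 -0.1 -0.4] w 0.0006
[[ 0.998  0.061 -0.002]
 [ 0.061 -0.998  0.002]
 [-0.002 -0.002 -1.   ]]
```

View pics/s4.png

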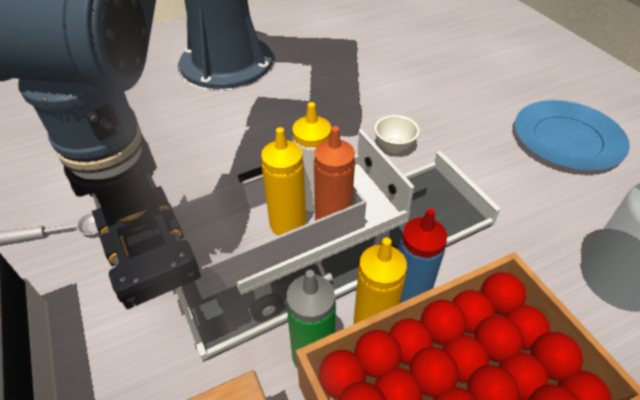

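```bash
python3 -m creep '{"dp":[[0,-0.3,0],[0,-0.3,0],[0,-0.3,0],[0,-0.3,0],[0,-0.3,0],[0,-0.2,0],[0,-0.2,0],[0,-0.2,0],[0,-0.2,0],[0,-0.2,0],[0,-0.2,0]],"turn":[[0,0,1.2],[0,0,0],[0,0,0],[0,0,0],[0,0,0],[0,0,0],[0,0,0],[0,0,0],[0,0,0],[0,0,0],[0,0,0]]}'
```

```text
time: 9.2
position: [0.5831, -0.234, 0.1176]
tool_rot: [1.0, 0.02, 0.0, 0.001]
ft_force: [-1.1, -4.5, -2.3]
grip_width: 0.0006
```

```bash
python3 -m creep '{"dp":[[0,-0.25,0],[0,-0.25,0],[0,-0.25,0],[0,-0.25,0],[0,-0.25,0],[0,-0.25,0],[0,-0.25,0],[0,-0.25,0],[0,-0.25,0],[0,-0.25,0]],"turn":[[0,0,0],[0,0,0],[0,0,0],[0,0,0],[0,0,0],[0,0,0],[0,0,0],[0,0,0],[0,0,0],[0,0,0]]}'
python3 -m creep '{"dp":[[0,-0.25,0],[0,-0.25,0],[0,-0.25,0],[0,-0.25,0],[0,-0.25,0],[0,-0.25,0],[0,-0.25,0],[0,-0.25,0]],"turn":[[0,0,0],[0,0,0],[0,0,0],[0,0,0],[0,0,0],[0,0,0],[0,0,0],[0,0,0]]}'
```

```text
time: 10.2
position: [0.582, -0.2074, 0.1175]
tool_rot: [1.0, 0.02, 0.0, 0.0]
ft_force: [-0.0, -4.2, -2.3]
grip_width: 0.0006
time: 11.0
position: [0.5813, -0.1875, 0.1175]
tool_rot: [1.0, 0.02, 0.0, 0.0]
ft_force: [0.7, -4.1, -3.6]
grip_width: 0.0009
```

```bash
python3 -m creep '{"dp":[[0,-0.25,0],[0,-0.25,0],[0,-0.25,0],[0,-0.25,0],[0,-0.25,0],[0,-0.25,0],[0,-0.25,0],[0,-0.25,0]],"turn":[[0,0,0],[0,0,0],[0,0,0],[0,0,0],[0,0,0],[0,0,0],[0,0,0],[0,0,0]]}'
```

```text
time: 11.8
position: [0.5802, -0.1666, 0.1177]
tool_rot: [1.0, 0.02, -0.0, -0.001]
ft_force: [0.5, -1.5, 0.2]
grip_width: 0.0003
```

```bash
python3 -m creep '{"dp":[[0,-0.25,0],[0,-0.25,0],[0,-0.25,0],[0,-0.25,0],[0,-0.25,0],[0,-0.25,0]],"turn":[[0,0,0],[0,0,0],[0,0,0],[0,0,0],[0,0,0],[0,0,0]]}'
```

```text
time: 12.4
position: [0.5798, -0.1556, 0.1178]
tool_rot: [1.0, 0.02, 0.0, 0.003]
ft_force: [-0.9, -10.7, -1.5]
grip_width: 0.0009
```

```bash
python3 - <<'E'
from h import *
o,R=st()
im=robot.camera("scene"); cv2.imwrite("pics/s5.png",im[:,:,::-1]); print([(n,tips(n,"scene")) for n in("bar","pan_end","pan","trolley")])
im=robot.camera("top"); cv2.imwrite("pics/t5.png",im[:,:,::-1]); print([(n,tips(n,"top")) for n in("bar","pan_end","pan","trolley")])
st()
E
```

```text
t 12.4 pos [ 0.5798 -0.1556  0.1178] F [ -0.9 -10.7  -1.5] w 0.0009
[('bar', []), ('pan_end', []), ('pan', [(0.86, array([ 0.5804, -0.0333,  0.1023]))]), ('trolley', [(0.94, array([ 0.5744,  0.0146, -0.0013]))])]
[('bar', [(0.9, array([ 0.4325, -0.001 ,  0.0369]))]), ('pan_end', [(0.8, array([ 0.5767, -0.1432,  0.1269]))]), ('pan', [(0.71, array([ 0.5791, -0.0357,  0.1009]))]), ('trolley', [(0.65, array([0.5776, 0.0124, 0.0008]))])]
t 12.9 pos [ 0.5798 -0.1551  0.1178] F [-0.1 -8.1 -1.2] w 0.0006
```

View pics/s5.png

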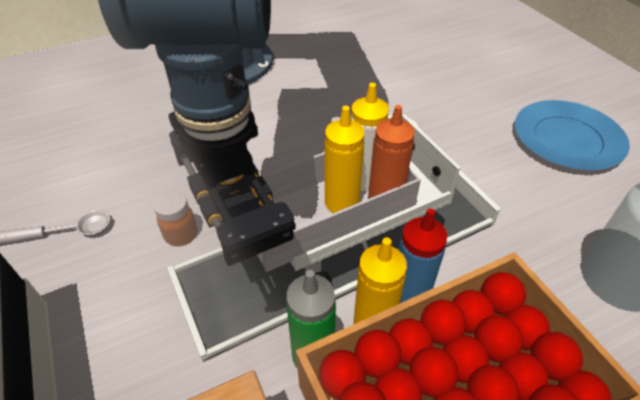

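View pics/t5.png

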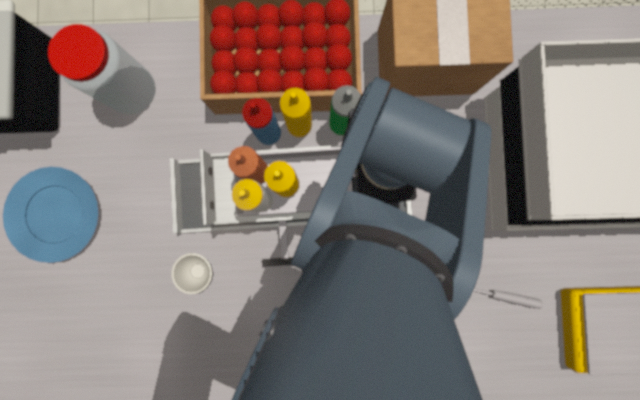

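The brake is locked: the bar is at z≈0.037, and the force rose to about 10 N as the pan started to slide. About 48 mm remain. I'll do the first 38 mm, then creep.

```bash
python3 -m creep '{"dp":[[0,-0.25,0],[0,-0.25,0],[0,-0.25,0],[0,-0.25,0],[0,-0.25,0],[0,-0.25,0],[0,-0.25,0],[0,-0.25,0]],"turn":[[0,0,0],[0,0,0],[0,0,0],[0,0,0],[0,0,0],[0,0,0],[0,0,0],[0,0,0]]}'
python3 -m creep '{"dp":[[0,-0.25,0],[0,-0.25,0],[0,-0.25,0],[0,-0.25,0],[0,-0.2,0],[0,-0.2,0],[0,-0.2,0]],"turn":[[0,0,0],[0,0,0],[0,0,0],[0,0,0],[0,0,0],[0,0,0],[0,0,0]]}'
```

```text
time: 13.7
position: [0.5791, -0.1356, 0.1178]
tool_rot: [1.0, 0.02, 0.0, 0.002]
ft_force: [0.4, -10.5, -2.6]
grip_width: 0.0004
time: 14.4
position: [0.5785, -0.1195, 0.1178]
tool_rot: [1.0, 0.02, 0.0, 0.002]
ft_force: [-0.1, -10.6, -1.9]
grip_width: 0.0004
```

```bash
python3 -m creep '{"dp":[[0,-0.1,0],[0,-0.1,0],[0,-0.1,0],[0,-0.1,0],[0,-0.1,0],[0,-0.1,0]],"turn":[[0,0,0],[0,0,0],[0,0,0],[0,0,0],[0,0,0],[0,0,0]]}'
python3 -m creep '{"dp":[[0,-0.06,0],[0,-0.06,0],[0,-0.06,0],[0,-0.06,0],[0,-0.06,0]],"turn":[[0,0,0],[0,0,0],[0,0,0],[0,0,0],[0,0,0]]}'
```

```text
time: 15.0
position: [0.5782, -0.1136, 0.1178]
tool_rot: [1.0, 0.02, 0.0, 0.002]
ft_force: [-0.4, -9.6, -2.4]
grip_width: 0.0005
time: 15.5
position: [0.5782, -0.1115, 0.1179]
tool_rot: [1.0, 0.021, 0.0, 0.003]
ft_force: [-1.7, -13.1, -1.5]
grip_width: 0.0005
```

```bash
python3 -m creep '{"dp":[[0,-0.06,0],[0,-0.06,0],[0,-0.06,0],[0,-0.06,0]],"turn":[[0,0,0],[0,0,0],[0,0,0],[0,0,0]]}'
```

```text
time: 15.9
position: [0.5782, -0.1114, 0.1179]
tool_rot: [1.0, 0.021, 0.0, 0.005]
ft_force: [-1.4, -20.2, -2.6]
grip_width: 0.0008
```

```bash
python3 -m creep '{"dp":[[0,-0.06,0],[0,-0.06,0],[0,-0.06,0]],"turn":[[0,0,0],[0,0,0],[0,0,0]]}'
```

```text
time: 16.2
position: [0.5783, -0.1113, 0.118]
tool_rot: [1.0, 0.022, 0.0, 0.007]
ft_force: [-2.7, -24.6, -4.2]
grip_width: 0.0004
```

```bash
python3 -m creep '{"dp":[[0,0.2,0],[0,0.3,0],[0,1,0],[0,2.5,0],[0,2,0],[0,0,-4],[0,0,-4],[-4.5,0,-2],[-4.5,0,0],[-4.5,0,0],[-4.5,0,0],[0,0,0]],"turn":[[0,0,0],[0,0,0],[0,0,0],[0,0,0],[0,0,0],[0,0,0],[0,0,0],[0,0,0],[0,0,0],[0,0,0],[0,0,0],[0,0,0]]}'
python3 - <<'E'
from h import *
o,R=st(); print(o["q"].round(2))
im=robot.camera("scene"); cv2.imwrite("pics/s6.png",im[:,:,::-1]); print([(n,tips(n,"scene")) for n in("bar","pan_end","pan","trolley")])
im=robot.camera("top"); cv2.imwrite("pics/t6.png",im[:,:,::-1]); print([(n,tips(n,"top")) for n in("bar","pan_end","pan","trolley")])
cv2.imwrite("pics/s6z.png",cv2.resize(im[:,:,::-1][100:300,130:450],None,fx=2.4,fy=2.4,interpolation=cv2.INTER_CUBIC))
im=robot.camera("wrist"); cv2.imwrite("pics/w6.png",im[:,:,::-1]); print([(n,tips(n,"wrist")) for n in("bar","pan_end","pan","trolley")])
E
```

```text
time: 17.4
position: [0.3935, -0.1668, 0.2168]
tool_rot: [1.0, 0.019, -0.004, -0.003]
ft_force: [0.8, 0.3, -0.0]
grip_width: 0.0003
t 17.4 pos [ 0.3935 -0.1668  0.2168] F [ 0.8  0.3 -0. ] w 0.0003
[-0.66  0.28  1.9   0.    0.97 -0.7 ]
[('bar', []), ('pan_end', [(0.64, array([ 0.5815, -0.0937,  0.127 ]))]), ('pan', [(0.73, array([0.5764, 0.012 , 0.0996]))]), ('trolley', [(0.61, array([5.733e-01, 1.430e-02, 1.000e-04]))])]
[('bar', [(0.65, array([0.4333, 0.0025, 0.038 ]))]), ('pan_end', [(0.82, array([ 0.5793, -0.0975,  0.129 ]))]), ('pan', [(0.84, array([0.5743, 0.0054, 0.099 ]))]), ('trolley', [(0.7, array([5.739e-01, 1.170e-02, 5.000e-04]))])]
[('bar', []), ('pan_end', [(0.76, array([ 0.5801, -0.0981,  0.129 ]))]), ('pan', []), ('trolley', [])]
```

View pics/s6z.png

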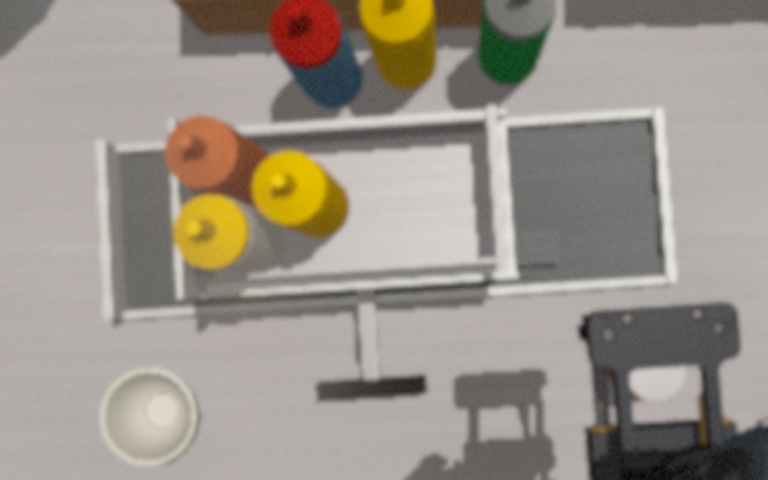

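View pics/s6.png

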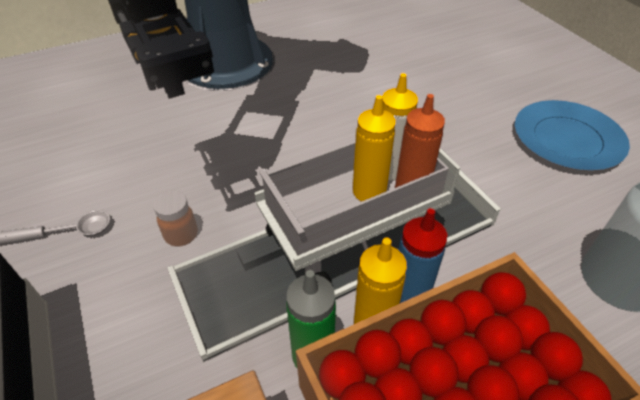

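View pics/w6.png

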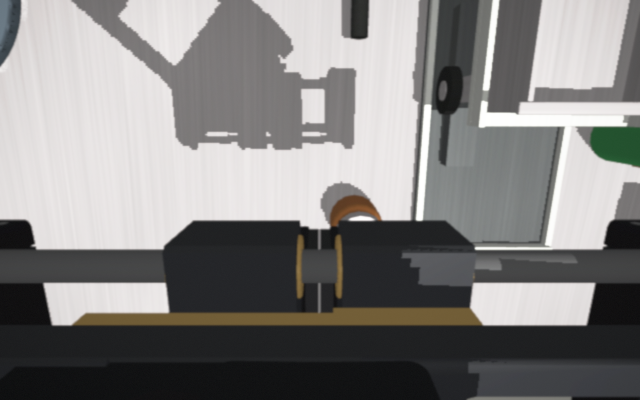

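The pan is home against the forward plate in the top view, and trolley and pan differ by less than 7 mm in y. The bar is locked at about (0.433,0.001,0.037). Next I'll tilt the tool 30° and approach the bar's rear half with the fingers slightly open.

```bash
python3 -m creep '{"dp":[[0,-3.5,0],[0,-3.5,0],[0,-3.5,0],[0,-3.5,0],[0,0,0],[0,0,0]],"turn":[[0,0,0],[0,0,0],[0,7.5,0],[0,7.5,0],[0,7.5,0],[0,7.5,0]]}' 0.3 25
python3 - <<'E'
from h import *
o,R=st(); print(o["q"].round(2)); print(R.as_matrix().round(3))
im=robot.camera("wrist"); cv2.imwrite("pics/w7.png",im[:,:,::-1]); print(tips("bar","wrist"))
z=R.apply([0,0,1]); b=np.array([.4345,-.025,.037])
d=to(b+.012*z-.07*z); d=to(b+.012*z)
E
```

```text
time: 18.75
position: [0.395, -0.0233, 0.2168]
tool_rot: [0.976, 0.025, 0.215, -0.015]
ft_force: [-0.4, 0.5, -0.6]
grip_width: 0.0297
t 18.75 pos [ 0.395  -0.0233  0.2168] F [-0.4  0.5 -0.6] w 0.0297
[-0.56  0.11  2.29  0.6   0.47 -1.11]
[[ 0.906  0.055  0.419]
 [ 0.043 -0.998  0.04 ]
 [ 0.42  -0.018 -0.907]]
[(0.89, array([0.4271, 0.0086, 0.0322]))]
t 18.85 pos [ 0.3944 -0.024   0.2161] F [ 0.4  0.4 -0.3] w 0.03
dp cm [-3.84  0.68 12.14]
t 18.85 pos [ 0.3944 -0.024   0.2161] F [ 0.4  0.4 -0.3] w 0.03
dp cm [-3.81  0.68 19.14]
```

View pics/w7.png

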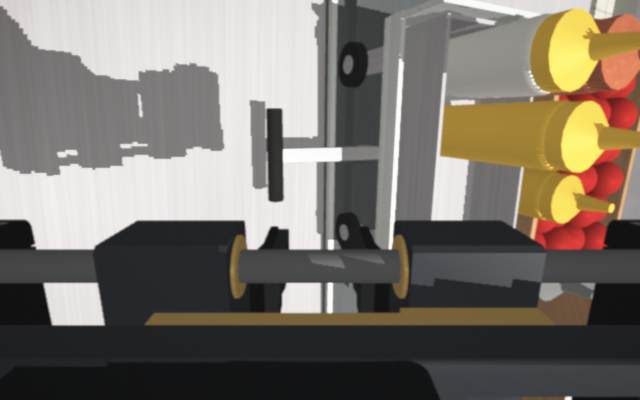

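```bash
python3 - <<'E'
from h import *
for u,v in [(275,108),(276,201),(275,154)]: print(onz("wrist",u,v,.044))
for u,v in [(130+317/2.4,100+392/2.4),(130+425/2.4,100+384/2.4),(130+372/2.4,100+388/2.4)]: print("top",onz("top",u,v,.044))
E
python3 -m creep '{"dp":[[-1,0.1,4],[-1,0.1,4],[-1,0.1,2],[0,0,0],[0,0,0]],"turn":[[0,0,0],[0,0,0],[0,4,0],[0,4,0],[0,0,0]]}'
python3 - <<'E'
from h import *
o,R=st(); print(o["q"].round(2)); print(R.as_matrix().round(3))
im=robot.camera("wrist"); cv2.imwrite("pics/w8.png",im[:,:,::-1]); print(tips("bar","wrist"))
E
```

```text
[0.42625961 0.04846837 0.044     ]
[ 0.42837941 -0.03937463  0.044     ]
[0.42679106 0.00623904 0.044     ]
top [0.42904031 0.04762543 0.044     ]
top [ 0.43328362 -0.04065277  0.044     ]
top [0.43114261 0.00264372 0.044     ]
time: 19.35
position: [0.4129, -0.0132, 0.1631]
tool_rot: [0.968, 0.028, 0.248, -0.037]
ft_force: [0.2, -0.6, -0.7]
grip_width: 0.0305
t 19.35 pos [ 0.4129 -0.0132  0.1631] F [ 0.2 -0.6 -0.7] w 0.0305
[-0.57  0.32  2.39  1.42  0.34 -1.98]
[[ 0.875  0.074  0.478]
 [ 0.037 -0.996  0.086]
 [ 0.483 -0.058 -0.874]]
[(0.75, array([0.4313, 0.0025, 0.0344]))]
```

View pics/w8.png

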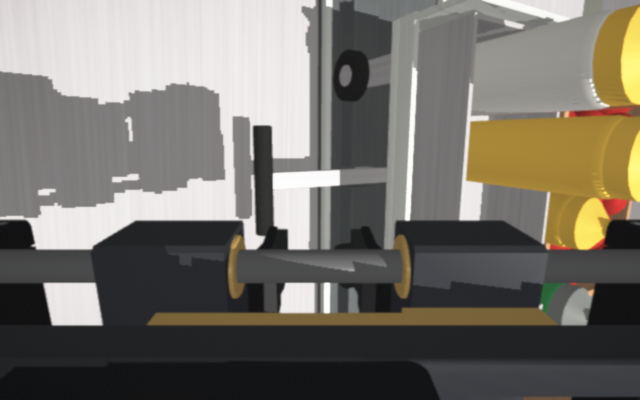

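```bash
cat > kin.py <<'E'
from h import *
from scipy.optimize import least_squares
S=[([-1.40050873,.52847049,1.43388035,0,1.18139234,-.17851046],[.2135,-.5866,.2216]),
([-.41,.53,2.0,0,.61,1.11],[.4383,-.0681,.0907]),
([-.75,.4,1.71,0,1.03,-.8],[.4483,-.2646,.2107]),
([-.66,.28,1.90,0,.97,-.7],[.3935,-.1668,.2168]),
([-.56,.11,2.29,.6,.47,-1.11],[.395,-.0233,.2168]),
([-.57,.32,2.39,1.42,.34,-1.98],[.4129,-.0132,.1631])]
def fk(q,x):
    a0,d,h,L1,p,s,L3=x
    R1=Ro.from_euler('z',q[0]); R2=R1*Ro.from_euler('y',q[1]); R3=R2*Ro.from_euler('y',q[2])
    R=R3*Ro.from_euler('z',q[3])*Ro.from_euler('y',q[4])*Ro.from_euler('z',q[5])
    P=R1.apply([a0,d,h])+R2.apply([0,0,L1])+R3.apply([s,0,p])+R.apply([0,0,L3])
    return P,R
def fit():
    f=lambda x: np.concatenate([fk(q,x)[0]-np.array(P) for q,P in S])
    best=None
    for L1 in(.3,.45):
        for L3 in (.2,.3):
            r=least_squares(f,[0,.1,.2,L1,.4,0,L3]); 
            if best is None or r.cost<best.cost: best=r
    return best
E
python3 - <<'E'
from kin import *
b=fit(); print(b.x.round(4), np.abs(b.fun).max()); print(b.fun.reshape(-1,3).round(3))
for q,P in S: print(fk(q,b.x)[1].as_matrix().round(2).tolist())
E
```

```text
[0.0022 0.1108 0.277  0.5892 0.3886 0.1146 0.3103] 0.002706113589276138
[[-0.     0.    -0.   ]
 [ 0.    -0.002  0.   ]
 [-0.002  0.     0.001]
 [ 0.003 -0.    -0.   ]
 [-0.001  0.001 -0.001]
 [ 0.     0.001  0.   ]]
[[-0.34, 0.94, -0.0], [0.94, 0.34, 0.0], [0.0, 0.0, -1.0]]
[[-0.05, 1.0, 0.0], [1.0, 0.05, -0.0], [-0.0, 0.0, -1.0]]
[[-1.0, -0.05, 0.0], [-0.05, 1.0, -0.0], [-0.0, -0.0, -1.0]]
[[-1.0, -0.04, -0.01], [-0.04, 1.0, 0.01], [0.01, 0.01, -1.0]]
[[-0.91, -0.05, 0.41], [-0.04, 1.0, 0.04], [-0.41, 0.02, -0.91]]
[[-0.88, -0.08, 0.47], [-0.04, 1.0, 0.09], [-0.48, 0.06, -0.88]]
```

```bash
cat >> kin.py <<'E'
LO=np.array([-3.08,-.75,.22,-1.43,0,-2.85]);HI=np.array([3.08,2.2,2.44,4.57,2.65,2.85])
FX=fit().x; FLIP=Ro.from_euler('z',np.pi)
def ik(P,R,seed):
    def f(q):
        p,r=fk(q,FX); r=r*FLIP
        return np.r_[(p-P)*10,(R.inv()*r).as_rotvec()]
    s=np.clip(seed,LO+.01,HI-.01)
    r=least_squares(f,s,bounds=(LO,HI)); return r.x,np.abs(r.fun).max()
def pose(tilt,yaw=2.3,ytilt=0):
    c=np.radians(yaw)
    return Ro.from_euler('z',c)*Ro.from_euler('x',np.pi)*Ro.from_euler('y',np.radians(tilt))*Ro.from_euler('x',np.radians(ytilt))
E
python3 - <<'E'
from kin import *
cen=np.array([.5765,0,.045]); 
for tilt in (20,25,30,35):
  R=pose(tilt); z=R.apply([0,0,1])
  for br in (.66,.5,.4,.26,.1,0):
    e=.6-br; b=np.array([.5765-.145*np.cos(e),-.025,.045+.145*np.sin(e)]); P=b+.012*z
    out=[]
    for seed in ([-.57,.32,2.39,1.0,.4,-1.5],[-.5,.4,2.2,0,.4,-.6],[-.5,.4,2.2,2,.4,-2.6],[-.5,.4,2.2,-1,.4,0.5]):
        q,er=ik(P,R,seed); out.append((round(er,3),q.round(2).tolist()))
    out.sort(key=lambda a:a[0]); print(tilt,br,out[0],out[1])
E
```

```text
20 0.66 (np.float64(0.022), [-0.44, 0.73, 2.31, 2.38, 0.24, -2.85]) (np.float64(0.022), [-0.44, 0.73, 2.31, 2.38, 0.24, -2.85])
20 0.5 (np.float64(0.0), [-0.43, 0.66, 2.32, 2.35, 0.22, -2.81]) (np.float64(0.0), [-0.43, 0.66, 2.32, 2.35, 0.22, -2.81])
20 0.4 (np.float64(0.0), [-0.43, 0.61, 2.31, 2.12, 0.18, -2.57]) (np.float64(0.0), [-0.43, 0.61, 2.31, 2.12, 0.18, -2.57])
20 0.26 (np.float64(0.0), [-0.42, 0.55, 2.28, 1.61, 0.15, -2.04]) (np.float64(0.0), [-0.42, 0.55, 2.28, 1.61, 0.15, -2.04])
20 0.1 (np.float64(0.0), [-0.41, 0.49, 2.24, 1.0, 0.18, -1.42]) (np.float64(0.0), [-0.41, 0.49, 2.24, 1.0, 0.18, -1.42])
20 0 (np.float64(0.0), [-0.4, 0.46, 2.21, 0.76, 0.21, -1.16]) (np.float64(0.0), [-0.4, 0.46, 2.21, 0.76, 0.21, -1.16])
25 0.66 (np.float64(0.068), [-0.48, 0.74, 2.33, 2.34, 0.32, -2.85]) (np.float64(0.068), [-0.48, 0.74, 2.33, 2.34, 0.32, -2.85])
25 0.5 (np.float64(0.04), [-0.48, 0.68, 2.35, 2.35, 0.31, -2.85]) (np.float64(0.04), [-0.48, 0.68, 2.35, 2.35, 0.31, -2.85])
25 0.4 (np.float64(0.021), [-0.47, 0.64, 2.36, 2.36, 0.31, -2.85]) (np.float64(0.021), [-0.47, 0.64, 2.36, 2.
[... 1179 characters left out ...]
 0.46, -2.85]) (np.float64(0.174), [-0.57, 0.78, 2.37, 2.26, 0.46, -2.85])
35 0.5 (np.float64(0.144), [-0.57, 0.72, 2.39, 2.26, 0.45, -2.85]) (np.float64(0.144), [-0.57, 0.72, 2.39, 2.26, 0.45, -2.85])
35 0.4 (np.float64(0.122), [-0.56, 0.68, 2.4, 2.27, 0.45, -2.85]) (np.float64(0.122), [-0.56, 0.68, 2.4, 2.27, 0.45, -2.85])
35 0.26 (np.float64(0.088), [-0.55, 0.63, 2.4, 2.28, 0.45, -2.85]) (np.float64(0.088), [-0.55, 0.63, 2.4, 2.28, 0.45, -2.85])
35 0.1 (np.float64(0.048), [-0.53, 0.58, 2.4, 2.31, 0.45, -2.85]) (np.float64(0.048), [-0.53, 0.58, 2.4, 2.31, 0.45, -2.85])
35 0 (np.float64(0.023), [-0.51, 0.55, 2.4, 2.33, 0.44, -2.85]) (np.float64(0.023), [-0.51, 0.55, 2.4, 2.33, 0.44, -2.85])
```

The 30° pinch runs into wrist limits. Instead I'll use a vertical tool with the jaws along y, straddling the 14 mm lever arm about 25 mm inboard of the bar. Checking that with the fitted kinematics.

```bash
python3 - <<'E'
from kin import *
R=Ro.from_euler('z',np.radians(2.3-90))*Ro.from_euler('x',np.pi)
for br in (.66,.26,0):
    e=.6-br; P=np.array([.5765-.12*np.cos(e),.004,.045+.12*np.sin(e)-.017])
    print(br,P.round(3),[ (round(x[1],4),x[0].round(2)) for x in [ik(P,R,[-.41,.53,2,0,.61,1.11])]])
o,R0=st(); rv=np.degrees((R0.inv()*R).as_rotvec()); print(rv.round(1),(rv/14).round(2))
print(R.as_matrix().round(3))
E
```

```text
0.66 [0.457 0.004 0.021] [(np.float64(0.0), array([-0.24,  0.69,  2.  ,  0.  ,  0.45,  1.29]))]
0.26 [0.463 0.004 0.068] [(np.float64(0.0), array([-0.23,  0.59,  1.96,  0.  ,  0.58,  1.3 ]))]
0 [0.477 0.004 0.096] [(np.float64(0.0), array([-0.23,  0.55,  1.91,  0.  ,  0.68,  1.3 ]))]
t 19.45 pos [ 0.4135 -0.0136  0.1638] F [0.2 0.  0.6] w 0.0306
[-25.6 -19.9  89. ] [-1.83 -1.42  6.36]
[[ 0.04  -0.999 -0.   ]
 [-0.999 -0.04  -0.   ]
 [ 0.     0.    -1.   ]]
```

```bash
python3 -m creep '{"dp":[[0,0,-2],[0,0,0],[0,0,0],[0,0,0],[0,0,0],[0,0,0],[0,0,0],[0,0,0],[0,0,0],[0,0,0],[0,0,0],[0,0,0],[0,0,0],[0,0,0],[0,0,0],[0,0,0]],"turn":[[0,0,0],[-1.83,-1.42,6.36],[-1.83,-1.42,6.36],[-1.83,-1.42,6.36],[-1.83,-1.42,6.36],[-1.83,-1.42,6.36],[-1.83,-1.42,6.36],[-1.83,-1.42,6.36],[-1.83,-1.42,6.36],[-1.83,-1.42,6.36],[-1.83,-1.42,6.36],[-1.83,-1.42,6.36],[-1.83,-1.42,6.36],[-1.83,-1.42,6.36],[-1.83,-1.42,6.36],[0,0,0]]}' 0.05 45
python3 - <<'E'
from h import *
o,R=st(); print(o["q"].round(2)); print(R.as_matrix().round(3))
Rt=Ro.from_euler('z',np.radians(2.3-90))*Ro.from_euler('x',np.pi); print(np.degrees((R.inv()*Rt).as_rotvec()).round(2))
im=robot.camera("wrist"); cv2.imwrite("pics/w9.png",im[:,:,::-1]); print(tips("bar","wrist"))
to([.457,.004,.12])
E
```

```text
time: 21.05
position: [0.404, -0.0133, 0.1808]
tool_rot: [0.814, -0.579, 0.047, -0.01]
ft_force: [-0.3, -0.2, -0.6]
grip_width: 0.0415
t 21.05 pos [ 0.404  -0.0133  0.1808] F [-0.3 -0.2 -0.6] w 0.0415
[-0.3   0.28  2.07 -0.02  0.7   0.95]
[[ 0.326 -0.941  0.088]
 [-0.943 -0.33  -0.039]
 [ 0.065 -0.07  -0.995]]
[-4.54 -3.14 16.9 ]
[(0.78, array([0.4304, 0.007 , 0.0303]))]
t 21.15 pos [ 0.4019 -0.0123  0.1802] F [ 0.3 -0.6  0.5] w 0.0411
dp cm [-0.1  -5.32  6.4 ]
```

View pics/w9.png

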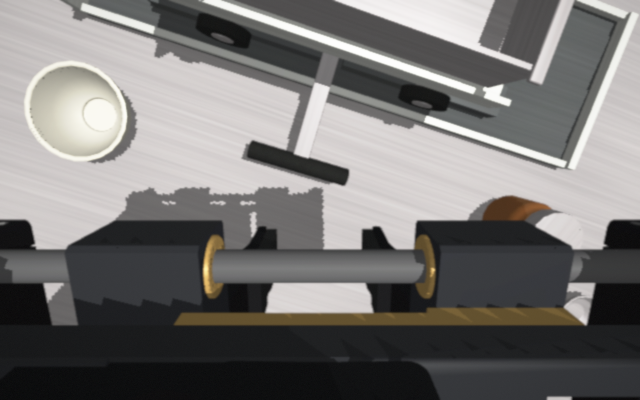

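```bash
python3 -m creep '{"dp":[[0,0,0],[0,0,0],[0,0,0],[0,0,0]],"turn":[[-1.5,-1.05,5.6],[-1.5,-1.05,5.6],[-1.5,-1.05,5.6],[0,0,0]]}'
python3 - <<'E'
from h import *
o,R=st(); print(o["q"].round(2)); 
Rt=Ro.from_euler('z',np.radians(2.3-90))*Ro.from_euler('x',np.pi); print(np.degrees((R.inv()*Rt).as_rotvec()).round(2))
im=robot.camera("wrist"); cv2.imwrite("pics/w10.png",im[:,:,::-1]); print(tips("bar","wrist"))
to([.457,.004,.12])
E
```

```text
time: 21.55
position: [0.402, -0.0124, 0.1799]
tool_rot: [0.722, -0.692, -0.002, -0.0]
ft_force: [1.1, 0.4, -0.5]
grip_width: 0.0415
t 21.55 pos [ 0.402  -0.0124  0.1799] F [ 1.1  0.4 -0.5] w 0.0415
[-0.31  0.31  2.01  0.    0.83  1.21]
[0.11 0.17 0.19]
[(0.58, array([0.4282, 0.0056, 0.0321]))]
t 21.65 pos [ 0.4008 -0.0118  0.1797] F [ 0.   0.3 -0.1] w 0.0411
dp cm [-1.3  -5.7   5.95]
```

View pics/w10.png

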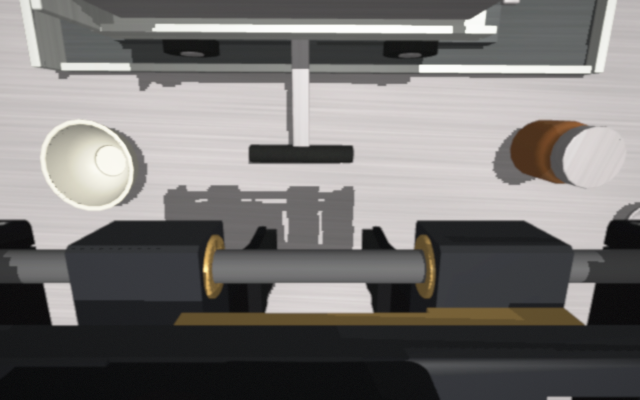

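```bash
python3 - <<'E'
from h import *
for u,v in [(301,147),(301,163),(250,154),(353,154)]: print("bar edges",onz("wrist",u,v,.037).round(4))
for u,v in [(301,147),(301,110),(301,75)]: print("arm",onz("wrist",u,v,.042).round(4))
E
```

```text
bar edges [0.4351 0.0053 0.037 ]
bar edges [0.4212 0.0049 0.037 ]
bar edges [0.427  0.0493 0.037 ]
bar edges [ 0.4311 -0.0399  0.037 ]
arm [0.4356 0.0051 0.042 ]
arm [0.4661 0.0061 0.042 ]
arm [0.4935 0.0069 0.042 ]
```

```bash
python3 -m creep '{"dp":[[-0.5,-2,0],[-0.5,-2,0],[-0.5,-1.6,2],[0,0,3],[0,0,2],[0,0,0]],"turn":[[0,0,0],[0,0,0],[0,0,0],[0,0,0],[0,0,0],[0,0,0]]}'
python3 - <<'E'
from h import *
o,R=st()
im=robot.camera("wrist"); cv2.imwrite("pics/w11.png",im[:,:,::-1])
to([.456,.005,.021])
E
```

```text
time: 22.25
position: [0.4538, 0.0066, 0.1076]
tool_rot: [0.723, -0.691, -0.005, 0.001]
ft_force: [-0.2, -0.1, 0.3]
grip_width: 0.0417
t 22.25 pos [0.4538 0.0066 0.1076] F [-0.2 -0.1  0.3] w 0.0417
t 22.3 pos [0.4548 0.0064 0.1088] F [ 0.4 -0.   0. ] w 0.0414
dp cm [ 0.19 -0.17  8.78]
```

View pics/w11.png

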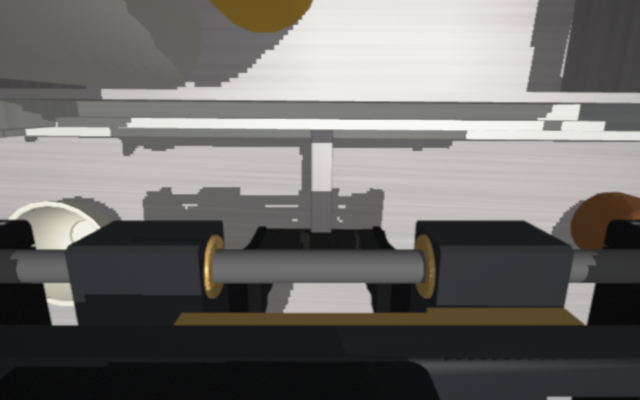

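```bash
python3 - <<'E'
from h import *
o,R=st()
p=o["position"].copy(); 
for z in(.108,.044,.038): print(z,proj("wrist",[p[0],p[1],z]).round(0))
print("bar c",proj("wrist",[.4315,.004,.044]),"bar inner edge",proj("wrist",[.4395,.004,.037]), proj("wrist",[.4235,.004,.037]))
k,_,_=cam("wrist"); print(tips("bar","wrist"))
E
```

```text
t 22.3 pos [0.4548 0.0064 0.1088] F [ 0.4 -0.   0. ] w 0.0414
0.108 [318. 248.]
0.044 [319. 211.]
0.038 [319. 209.]
bar c [320.71118074 243.91278123] bar inner edge [321.23841599 229.50056834] [320.21144058 250.722322  ]
[(0.57, array([0.4344, 0.0086, 0.0335]))]
```

```bash
python3 -m creep '{"dp":[[0.1,-0.2,2.5],[0,0,2.5],[0,0,1.5],[0,0,1],[0,0,0.8],[0,0,0]],"turn":[[0,0,0],[0,0,0],[0,0,0],[0,0,0],[0,0,0],[0,0,0]]}'
python3 - <<'E'
from h import *
st()
im=robot.camera("wrist"); cv2.imwrite("pics/w12.png",im[:,:,::-1])
im=robot.camera("top"); cv2.imwrite("pics/t12.png",im[:,:,::-1])
E
```

```text
time: 22.95
position: [0.4583, 0.0054, 0.0265]
tool_rot: [0.722, -0.692, -0.003, -0.001]
ft_force: [-0.4, 0.0, 0.0]
grip_width: 0.0416
t 22.95 pos [0.4583 0.0054 0.0265] F [-0.4  0.   0. ] w 0.0416
```

View pics/w12.png

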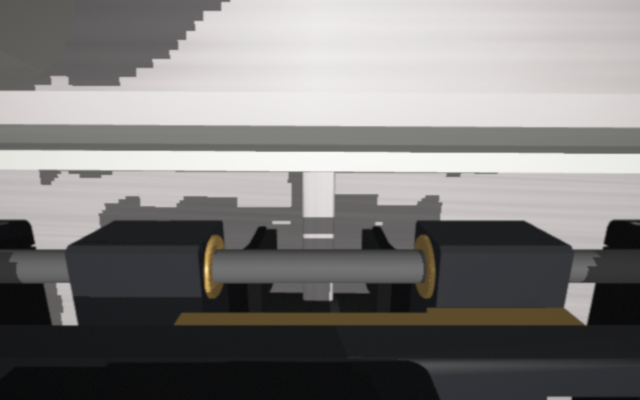

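Fingers straddle the arm (column 318, between the fingertips at 262 and 377) with no contact force. I'll go 6 mm lower and close.

```bash
python3 -m creep '{"dp":[[0,0,0.6],[0,0,0]],"turn":[[0,0,0],[0,0,0]]}'
python3 -m creep '{"dp":[[0,0,0],[0,0,0],[0,0,0],[0,0,0],[0,0,0]],"turn":[[0,0,0],[0,0,0],[0,0,0],[0,0,0],[0,0,0]]}' 1 40
```

```text
time: 23.25
position: [0.4582, 0.0055, 0.0205]
tool_rot: [0.722, -0.692, -0.003, -0.001]
ft_force: [-0.0, 0.9, -0.1]
grip_width: 0.041
time: 23.75
position: [0.4582, 0.0055, 0.0206]
tool_rot: [0.722, -0.692, -0.003, -0.001]
ft_force: [-0.7, -0.2, 0.9]
grip_width: 0.0133
```

```bash
python3 -m creep '{"dp":[[0,0,-0.5],[0,0,-0.5],[0,0,-0.5],[0,-0.05,-0.5],[0,-0.05,-0.5],[0,-0.1,-0.5],[0,-0.1,-0.5],[0,0,0]],"turn":[[0,0,0],[0,0,0],[0,0,0],[0,0,0],[0,0,0],[0,0,0],[0,0,0],[0,0,0]]}'
```

```text
time: 24.55
position: [0.4614, 0.0056, 0.0564]
tool_rot: [0.722, -0.692, -0.002, -0.001]
ft_force: [2.4, 0.9, -6.8]
grip_width: 0.013
```

```bash
python3 -m creep '{"dp":[[0,-0.15,-0.5],[0,-0.17,-0.5],[0,-0.2,-0.5],[0,-0.22,-0.5],[0,-0.25,-0.5],[0,-0.27,-0.5],[0,-0.3,-0.5],[0,-0.15,-0.25],[0,0,0]],"turn":[[0,0,0],[0,0,0],[0,0,0],[0,0,0],[0,0,0],[0,0,0],[0,0,0],[0,0,0],[0,0,0]]}'
python3 - <<'E'
from h import *
st()
im=robot.camera("scene"); cv2.imwrite("pics/s13.png",im[:,:,::-1])
im=robot.camera("wrist"); cv2.imwrite("pics/w13.png",im[:,:,::-1])
for c in("scene","wrist"): print([(n,tips(n,c)) for n in("bar","pan","trolley")])
E
```

```text
time: 25.45
position: [0.4787, 0.006, 0.0938]
tool_rot: [0.722, -0.692, -0.002, -0.001]
ft_force: [-1.7, 0.2, 5.4]
grip_width: 0.0133
t 25.45 pos [0.4787 0.006  0.0938] F [-1.7  0.2  5.4] w 0.0133
[('bar', [(0.6, array([0.4545, 0.0056, 0.1272]))]), ('pan', [(0.61, array([0.577 , 0.0085, 0.1043]))]), ('trolley', [(0.73, array([ 5.758e-01,  1.470e-02, -4.000e-04]))])]
[('bar', []), ('pan', [(0.82, array([0.5747, 0.0068, 0.1027]))]), ('trolley', [(0.63, array([0.5714, 0.0094, 0.0029]))])]
```

View pics/s13.png

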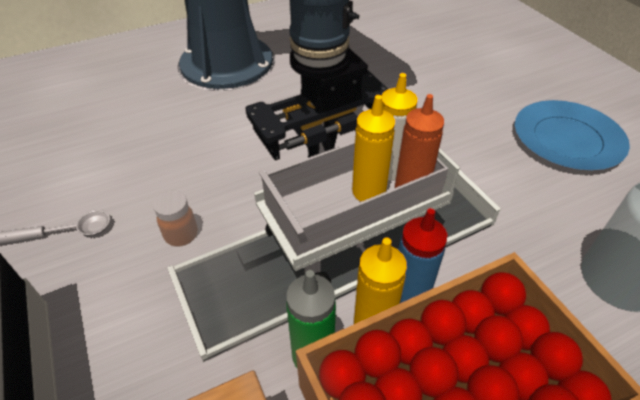

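View pics/w13.png

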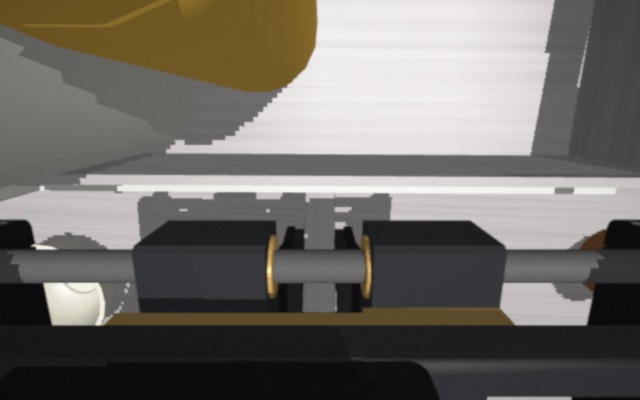

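Bar at z=0.127 (fully up) and the spring now pushes upward. I'll open the fingers and withdraw straight up.

```bash
python3 -m creep '{"dp":[[0,0,0],[0,0,0],[0,0,0],[0,0,0]],"turn":[[0,0,0],[0,0,0],[0,0,0],[0,0,0]]}' 0.1
python3 -m creep '{"dp":[[0,0,-1],[0,0,-2],[0,0,-3],[0,0,-3],[0,3,-3],[0,4,-2],[0,4,0],[4,2,0],[4,0,0],[4,0,0],[0,0,0],[0,0,0]],"turn":[[0,0,0],[0,0,0],[0,0,0],[0,0,0],[0,0,0],[0,0,0],[0,0,0],[0,0,0],[0,0,0],[0,0,0],[0,0,0],[0,0,0]]}'
python3 - <<'E'
from h import *
st()
im=robot.camera("scene"); cv2.imwrite("pics/s14.png",im[:,:,::-1])
im=robot.camera("top"); cv2.imwrite("pics/t14.png",im[:,:,::-1])
for c in("scene","top"): print([(n,tips(n,c)) for n in("bar","pan","trolley","pan_end")])
E
```

```text
time: 26.25
position: [0.4789, 0.0058, 0.0928]
tool_rot: [0.722, -0.692, -0.002, -0.001]
ft_force: [-0.2, 0.5, 0.0]
grip_width: 0.0357
time: 27.45
position: [0.354, -0.1207, 0.2332]
tool_rot: [0.721, -0.693, -0.003, -0.001]
ft_force: [0.1, 0.6, -0.4]
grip_width: 0.0393
t 27.45 pos [ 0.354  -0.1207  0.2332] F [ 0.1  0.6 -0.4] w 0.0393
[('bar', [(0.56, array([0.4548, 0.0051, 0.1288]))]), ('pan', [(0.88, array([0.5743, 0.0115, 0.1037]))]), ('trolley', [(0.69, array([0.5776, 0.0117, 0.0025]))]), ('pan_end', [(0.63, array([ 0.5789, -0.0944,  0.1277]))])]
[('bar', []), ('pan', [(0.73, array([0.5734, 0.0073, 0.0988]))]), ('trolley', [(0.93, array([ 0.5764,  0.0128, -0.001 ]))]), ('pan_end', [(0.83, array([ 0.5781, -0.103 ,  0.1263]))])]
```

View pics/t14.png

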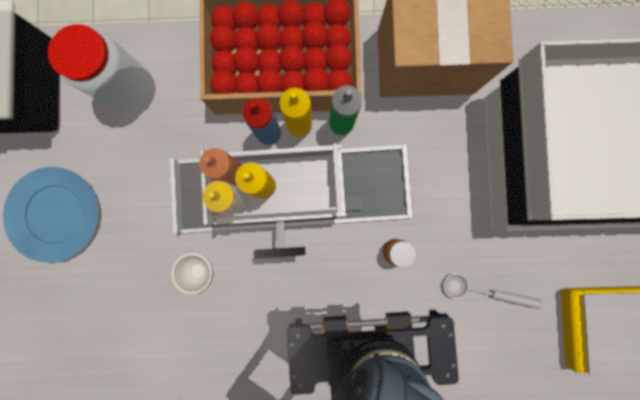

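View pics/s14.png

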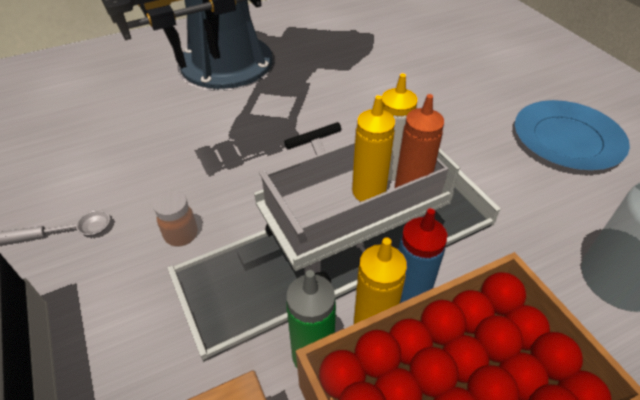

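```bash
python3 - <<'E'
from h import *
im=robot.camera("top"); cv2.imwrite("pics/t15.png",cv2.resize(im[:,:,::-1][130:270,160:430],None,fx=2.9,fy=2.9,interpolation=cv2.INTER_CUBIC))
print([(n,tips(n,"top")) for n in("bar","pan","trolley","pan_end")])
E
```

```text
[('bar', [(0.8, array([0.4549, 0.0013, 0.1271]))]), ('pan', [(0.95, array([0.5766, 0.0059, 0.0968]))]), ('trolley', [(0.62, array([0.5755, 0.0131, 0.0031]))]), ('pan_end', [(0.88, array([ 0.576 , -0.1021,  0.1276]))])]
```

View pics/t15.png

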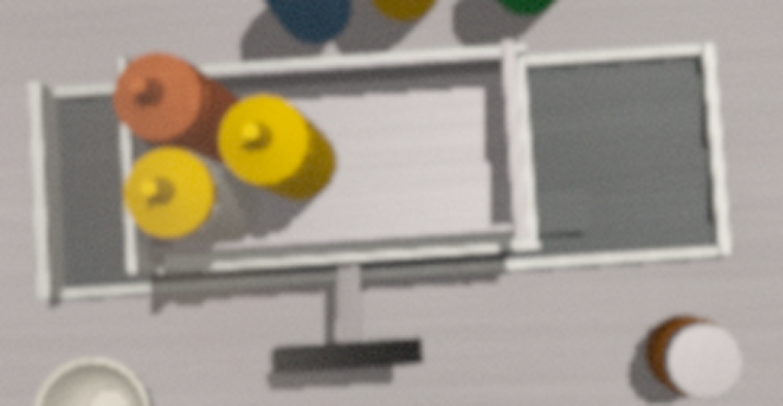

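```bash
python3 - <<'E'
from h import *
f=lambda a,z: onz("top",160+a[0]/2.9,130+a[1]/2.9,z).round(4)
print("deck rear edge z.10/.116",f((539,243),.10),f((539,243),.116))
print("pan rim rear candidates z.155",f((505,45),.155),f((526,45),.155),f((513,240),.155),f((530,240),.155))
print("stop plate z.162 front/rear",f((120,165),.162),f((133,165),.162),f((128,272),.162),f((136,272),.162))
im=robot.camera("scene"); cv2.imwrite("pics/s15.png",cv2.resize(im[:,:,::-1][130:270,230:500],None,fx=2.9,fy=2.9,interpolation=cv2.INTER_CUBIC))
E
```

```text
deck rear edge z.10/.116 [ 0.5204 -0.1151  0.1   ] [ 0.5201 -0.1139  0.116 ]
pan rim rear candidates z.155 [ 0.6347 -0.0949  0.155 ] [ 0.6343 -0.1071  0.155 ] [ 0.5214 -0.0961  0.155 ] [ 0.5212 -0.1058  0.155 ]
stop plate z.162 front/rear [0.5703 0.128  0.162 ] [0.5701 0.1205 0.162 ] [0.509 0.124 0.162] [0.5089 0.1195 0.162 ]
```

View pics/s15.png

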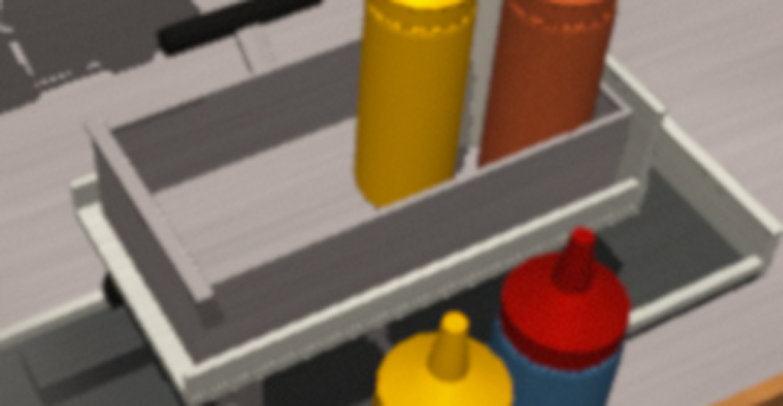

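```bash
python3 - <<'E'
from h import *
f=lambda a,z: onz("scene",230+a[0]/2.9,130+a[1]/2.9,z).round(4)
print("deck rear corner",f((186,383),.10),"upper left",f((78,212),.1)); print("pan bottom corner far",f((198,358),.1)); print("rim corner",f((210,298),.155),f((92,122),.155))
print("pan front rim",f((630,112),.155),f((612,88),.155)); print("plate top",f((662,115),.162),f((608,62),.162))
im=cv2.imread("pics/s14.png"); cv2.imwrite("pics/s16.png",cv2.resize(im[170:275,250:320],None,fx=7,fy=5.5,interpolation=cv2.INTER_CUBIC))
E
```

```text
deck rear corner [ 0.6348 -0.1038  0.1   ] upper left [ 0.5224 -0.1105  0.1   ]
pan bottom corner far [ 0.6251 -0.0938  0.1   ]
rim corner [ 0.6377 -0.0919  0.155 ] [ 0.5231 -0.0981  0.155 ]
pan front rim [0.6233 0.1217 0.155 ] [0.6068 0.1237 0.155 ]
plate top [0.6365 0.1276 0.162 ] [0.5972 0.1267 0.162 ]
```

View pics/s16.png

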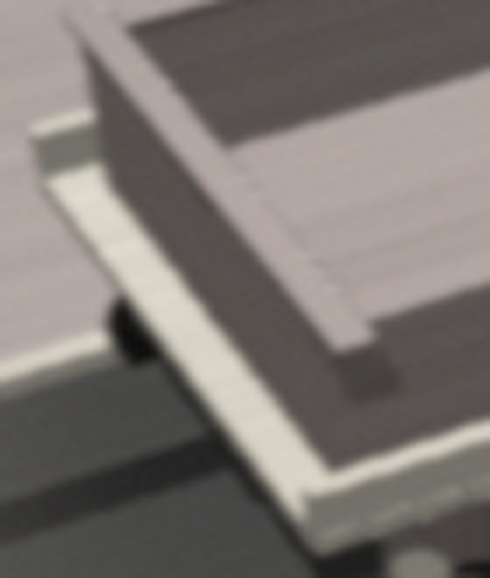

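```bash
python3 - <<'E'
from h import *
f=lambda x,y: onz("scene",250+x/7,170+y/5.5,.1)
A,B=f(45,182)[:2],f(300,515)[:2]
d=(B-A)/np.linalg.norm(B-A); n=np.array([-d[1],d[0]])
for p in [(115,195),(220,325),(325,462)]: print(((f(*p)[:2]-A)@n*1000).round(1))
print(A,B)
E
```

```text
10.4
10.8
10.4
[ 0.52207001 -0.11110997] [ 0.63627712 -0.10614621]
```

The deck strip behind the pan measures 10.4–10.8 mm, against 10 mm expected with the pan home. Handing in.

```bash
python3 - <<'E'
from rig import robot
print(robot.get_obs()["time"]); print(robot.hand_in())
E
```

```text
28.25
the job is handed in; nothing more can be done
None
```

The job is handed in at 28.3 s of the 69 s allowed, with every step done as far as my checks can tell.

- **Lock:** I pressed the brake bar down, then rolled the trolley forward about 74 mm by pushing gently on the pan's rear face. The brake dropped into its catch, with the bar measured at 37 mm high.
- **Pan home:** I kept pushing until the pan met its stop. The peak force reading I saw was 25 N, against the 30 N limit.
- **Release:** I gripped the lever arm just inboard of the bar with a vertical tool and lifted the brake. I had planned to pinch the bar itself, but a tilted pinch ran into the wrist limits.

**Last checks:**
- **Brake bar:** It is 127–129 mm high, which is fully up.
- **Trolley:** It stayed in the same place across the last pictures.
- **Pan:** The deck strip behind it measures 10.4–10.8 mm, against 10 mm when it is home. The networks' own position estimates put it 0 to 7 mm short. I went by the strip measurement and the hard stop felt while pushing.
- **Robot:** It is clear of everything.
- **Surroundings:** The bottles, jars and dishes look unmoved in the pictures.

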